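# Put the hand weeder away from the crate into the drawer

## Robot

A 7-joint arm with a two-finger parallel gripper is mounted at the origin on the work surface. World frame = base frame: x ahead of the robot, y to its left, z up, the work surface at z = 0. Lengths are in m, angles in rad, forces in N, time in s.
With the tool pointing down it reaches from about 0.35 to 0.9 m from the base axis. Payload 8.1 kg.
Tool frame: the origin (TCP) lies at the very end of the fingers, on their centre line; the grasp point (between the pads) lies 19 mm behind it; z points along the fingers, y is the line along which they close (so a half turn about z gives the same grasp; the last joint's range is limited). The gripper opens to 92 mm and grips with 3 to 60 N. Pads are 19 mm wide; open, the fingers measure 130 mm over their backs; the gripper's body (75 mm by 190 mm) begins 47 mm behind the grasp point.
Start: joints at [-1.404, 0.434, 0.025, 1.573, -0.012, 1.134, -0.075], TCP at [0.167, 0.602, 0.227] pointing down, gripper open.
Joint ranges: [-2.62, 2.62], [-0.44, 2.09], [-1.27, 1.32], [0.08, 2.57], [-1.32, 4.46], [0.12, 2], [-2.74, 2.74]. Speed limits (rad/s): [2.22, 2.22, 3.01, 3.01, 3.14, 3.14, 3.14].

## Interface

Orientations are given as a rotation vector (axis times angle).
In Python, from cell import arm gives the robot as it stands.
- The arm moves only by the tool carry_out, never from a script. Its argument "commands" is a list of rows, each a list of 7 numbers: the opening, from 0 (shut) to 1 (fully open), then the shift along the tool's x, y, z each as a share of 0.025 m, from -1 to 1, then the turn, a rotation vector about the tool's x, y, z each as a share of 0.1 rad, from -1 to 1. A call has 1 to 8 rows; each row shifts and turns the commanded pose from where the row before left it, along the tool's axes as they then stand; what a row does not reach is not made up. A row lasts 1/10 s, in which the tool goes at most 50 mm and 8.59 degrees, less where a joint would pass 70% of its speed; a pose out of reach is approached as far as the arm can. A call with a number of a shift or a turn outside -1 to 1 is refused whole. A call with a gripper value outside its range is refused whole. The fingers move at their own pace and stop on an object; "squeeze" is the grip in N (left out, the last holds). Time passes only in rows, so rows that do not move let the fingers close. It gives the time, the measured TCP pose, the force, the opening and the grip force at its end, in the units of the state.
- arm.observe(): the state, without advancing time (a new reading comes with each control period).
- arm.get_image(name): name is "scene" or "top"; returns a dict with "pixels" (480x640x3 uint8, red, green, blue), "range_z" (480x640 float32, m along the optical axis (not along the pixel's ray), 0 where there is no reading), "mtx" (3x3 intrinsics, pixels), "R" (3x3) and "t" (3): a world point X has camera coordinates R X + t. Camera axes: x right, y down, z forward; pixel columns grow to the right and rows downward; lengths in m; the calibration is good to about 2 mm. A picture is of the moment at which its call begins.
- arm.sign_off(): hands the job in; it is judged then, once.
The state is a dict: "clock": time; "joints": joint angles; "dq": joint speeds; "joint_efforts": joint torques, N m; "position": TCP position; "ee_rot": TCP orientation; "force": force on the tool from outside, world axes, zero at the start; "ft_torque": the same for the moment, N m; "width": opening from 0.0 (shut) to 1.0 (fully open); "gripper_force": force on a finger pad.
Only numpy, scipy, OpenCV 4.12 (cv2) and the standard library are available. Lean on these libraries where they do the work, as an engineer would, in place of code of your own. Each camera call takes 0.05 s, during which the arm holds its last target. There are 200 camera calls.

## Task

Pick the hand weeder (the tool with the narrow, two-pronged V tip) out of the flower crate and lay it gently in the open drawer, then slide the drawer fully home without slamming it. Leave everything else that is in the crate in there, and do not disturb the glass cloche.

Things in the scene. Friction and masses are not known exactly. Their poses are not given: they have to be found in the camera images.
- weeder: hand weeder, 195 long, lying in the crate: wooden handle 115 long, 22 wide, 24 high, then a steel ferrule and thin shank ending in a narrow V of two prongs, 32 wide. The trowel, fork and widger have the same handle. Origin: under the middle of its length, at the crate's floor; x along the tool towards the tip, z up. The handle spans x -97.5 to 17.5
- weeder_grip (a point): on the weeder's handle, near its centre of mass, at half the handle's height (x -10, z 12 in the weeder's frame); axes as the weeder's
- weeder_tip (a point): the tip of the weeder's prongs (x +97.5)
- weeder_end (a point): the butt end of the weeder's handle (x -97.5)
- crate: fixed open plastic flower crate, 372 square over the rim, 58 high, floor 5 thick; inside 350 square. Origin under its centre; x away from the robot. The weeder, trowel, hand fork and widger lie side by side about 75 apart, in any order, their heads pointing to its +x; the dibber and a clay pot lie at its +x end
- trowel: hand trowel, 200 long, same handle as the weeder, broad scoop blade 60 wide; origin under the middle of its length, x towards the blade; stays in the crate
- garden_fork: hand fork, 195 long, same handle as the weeder, three tines over 56 width; origin under the middle of its length, x towards the tines; stays in the crate
- widger: widger (transplanting spatula), 195 long, same handle as the weeder, plain round-ended blade 28 wide; origin under the middle of its length, x towards the blade; stays in the crate
- dibber: wooden T-handled dibber, 155 long, 22 thick, with a pointed steel tip; origin under its middle, y towards its tip; stays in the crate
- clay_pot: small clay pot, 64 across, 55 high; origin under its centre; stays in the crate
- drawer (a joint): how far the drawer is out, in m: 0 fully home (front flush with the unit), 0.20 the end of its metal runners. Light: about 2 N moves it and it stays where it is left
- drawer_in (a point): centre of the drawer's inner floor, moving with the drawer; x points into the unit (closing direction), y along the drawer's width, z up. Inside 212 (x) by 244 (y), floor 16 above the bench, side walls 39 high over the floor. Front panel 258 wide, 12 thick (its outer face at x -117 from here), its top 71 above the bench
- drawer_handle (a point): middle of the drawer's horizontal bar handle (100 long along y, 35 in front of the drawer's face, 42 above the bench), moving with the drawer; axes as drawer_in
- chest: the low fixed wooden drawer unit, 260 deep (x) by 290 wide (y), top 85 above the bench; origin under its centre; x points from its front into it; its front face is at x -130. The part of the drawer beyond its front is open from above
- cloche: glass bell cloche, 176 across, 232 high, at the back, between the crate and the drawer unit; origin under its centre
There are look-alikes about, which are no part of the job. What is shaped like the weeder but green is not meant. Leave any yellow look-alike of the widger alone.

How it is judged:
On the way, in this order (a step that is already met when the one before it is completed fails the run):
1. the weeder is lifted clear of the crate (height (world z) of weeder_grip above 0.085 m), for 0.2 s.
2. the weeder lies in the drawer, let go, while the drawer is still open (x of weeder_tip in the frame of drawer_in between -0.112 and 0.112 m and y of weeder_tip in the frame of drawer_in between -0.128 and 0.128 m and z of weeder_tip in the frame of drawer_in between -0.006 and 0.045 m and x of weeder_end in the frame of drawer_in between -0.112 and 0.112 m and y of weeder_end in the frame of drawer_in between -0.128 and 0.128 m and z of weeder_end in the frame of drawer_in between -0.006 and 0.045 m and contact force between the fingers and weeder below 0.1 N and linear speed of weeder below 0.03 m/s and value of joint drawer above 0.1 m), for 0.2 s.
At the end, for the whole second after the job is handed in: the drawer is home to within 5 mm with the whole weeder lying in it (tip and butt between the drawer's walls, under 45 mm above its floor) and at rest; the trowel, hand fork, widger, dibber and clay pot are still in the crate (x of weeder_tip in the frame of drawer_in between -0.112 and 0.112 m and y of weeder_tip in the frame of drawer_in between -0.128 and 0.128 m and z of weeder_tip in the frame of drawer_in between -0.006 and 0.045 m and x of weeder_end in the frame of drawer_in between -0.112 and 0.112 m and y of weeder_end in the frame of drawer_in between -0.128 and 0.128 m and z of weeder_end in the frame of drawer_in between -0.006 and 0.045 m and linear speed of weeder below 0.03 m/s and value of joint drawer below 0.005 m and x of trowel in the frame of crate between -0.175 and 0.175 m and y of trowel in the frame of crate between -0.175 and 0.175 m and z of trowel in the frame of crate between -0.005 and 0.05 m and x of garden_fork in the frame of crate between -0.175 and 0.175 m and y of garden_fork in the frame of crate between -0.175 and 0.175 m and z of garden_fork in the frame of crate between -0.005 and 0.05 m and x of widger in the frame of crate between -0.175 and 0.175 m and y of widger in the frame of crate between -0.175 and 0.175 m and z of widger in the frame of crate between -0.005 and 0.05 m and x of dibber in the frame of crate between -0.175 and 0.175 m and y of dibber in the frame of crate between -0.175 and 0.175 m and z of dibber in the frame of crate between -0.005 and 0.05 m and x of clay_pot in the frame of crate between -0.175 and 0.175 m and y of clay_pot in the frame of crate between -0.175 and 0.175 m and z of clay_pot in the frame of crate between -0.005 and 0.05 m); the robot touches nothing.
It fails at once if the weeder is dropped or thrown: moving faster than 0.8 m/s out of the fingers (a fall of about 30 mm) (contact force between the fingers and weeder below 0.1 N and linear speed of weeder above 0.8 m/s).
It fails at once if the drawer is slammed: closing faster than 0.5 m/s (velocity of joint drawer below -0.5 m/s).
It fails at once if another thing is lifted out of the crate (over 100 mm above the bench) (height (world z) of any of trowel, garden_fork, widger, dibber, clay_pot above 0.1 m).
It fails at once if the cloche is moved by more than 20 mm (distance of cloche from where it was at the start of the episode above 0.02 m).
It also fails if it takes over 54 s, if anything falls off the work surface, if the arm or the gripper's body presses on something with over 40 N, if the wrist force passes 120 N, or if a joint passes its speed limit or range.

## Working session

There is one attempt and no reset: what is moved stays moved. The work goes in short steps, Python scripts to look and compute and a tool call to move; the robot and the scene stay as the last step left them, time stands still between calls to the robot, and variables do not carry over. Pictures are saved under pics/ and viewed, at most 10 in all, crops included, and the job is handed in when it is done.

Besides the shell and the picture viewer there is one more tool, called after "Emit:" as name(argument=value, ...), one argument or row to a line, values as JSON. carry_out: Moves the arm, as the interface text tells. Shift numbers are shares of 0.025 m and turn numbers shares of 0.1 rad, none past 1 either way. Its arguments: {"type":"object","properties":{"commands":{"type":"array"},"squeeze":{"type":"number"}},"required":["commands"]}

```bash
ls; mkdir -p pics; cat > h.py <<'E'
import numpy as np, cv2
from cell import arm
def grab(n):
    d=arm.get_image(n); return d
def pt(d,u,v,z=None):
    "world point at pixel from depth (or on plane z)"
    K,R,t=map(np.array,(d['mtx'],d['R'],d['t']))
    r=np.linalg.inv(K)@np.array([u,v,1.])
    if z is None:
        return R.T@(r*float(d['range_z'][int(v),int(u)])-t)
    c=-R.T@t; w=R.T@r
    return c+w*(z-c[2])/w[2]
E
python3 - <<'E'
from h import *
s=arm.observe(); print({k:np.round(v,3) for k,v in s.items()})
for n in('top','scene'):
    d=grab(n); cv2.imwrite(f'pics/{n}0.png',d['pixels'][:,:,::-1]); np.savez(n+'0.npz',**d); print(n,np.round(-np.array(d['R']).T@d['t'],3),np.round(d['R'],2).tolist())
E
```

```text
pics
{'clock': np.float64(0.0), 'joints': array([-1.404,  0.435,  0.025,  1.574, -0.012,  1.134, -0.075]), 'dq': array([ 0.   , -0.   ,  0.002, -0.001,  0.001, -0.001,  0.001]), 'joint_efforts': array([-1.0000e-03, -6.6785e+01,  9.8400e-01, -3.1446e+01, -6.1000e-02,
        4.3000e-02,  0.0000e+00]), 'position': array([0.167, 0.602, 0.226]), 'ee_rot': array([-4.230e-01, -3.113e+00,  2.000e-03]), 'force': array([-0.248, -0.405, -0.999]), 'ft_torque': array([-0.005, -0.009,  0.053]), 'gripper_force': np.float64(0.0), 'width': np.float64(1.003)}
top [0.281 0.11  1.341] [[0.01, -1.0, 0.02], [-0.99, -0.02, -0.16], [0.16, -0.02, -0.99]]
scene [0.899 0.784 1.064] [[-0.87, 0.5, -0.0], [0.39, 0.68, -0.62], [-0.3, -0.54, -0.79]]
```

View pics/top0.png

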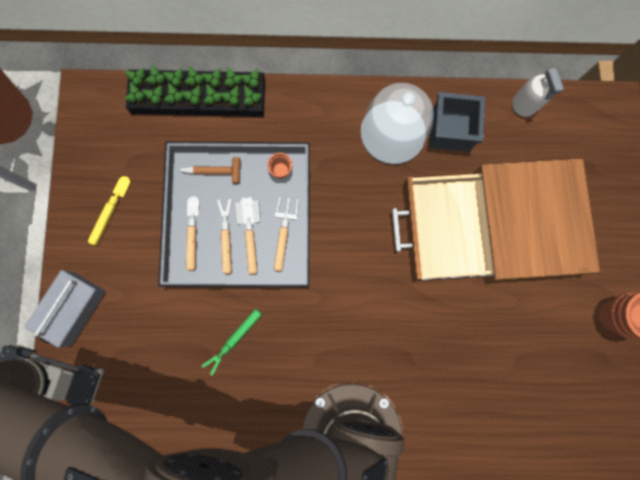

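View pics/scene0.png

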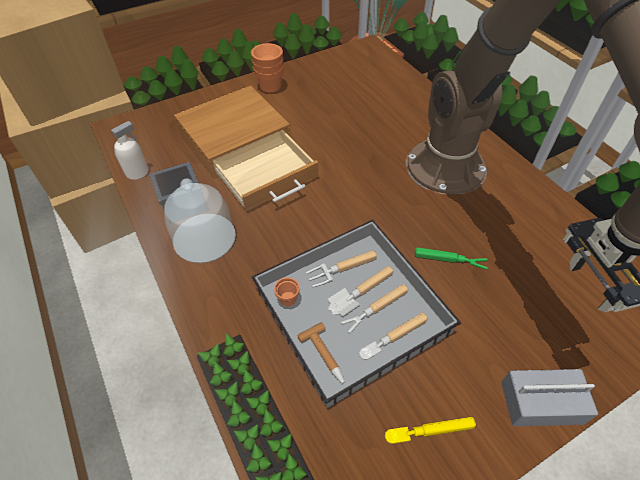

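The top view shows, left to right in the crate, widger (192,232), V-tipped tool (226,236), trowel (249,235) and fork (285,233). The drawer is at (450,228) with its handle at (402,230), and the cloche is at (397,122). In the scene view the same tools are at (395,337), (378,308), (362,290) and (340,268).

Could be taken for the weeder (top pixels): widger (192,232), fork (285,233), trowel (249,235), green look-alike (232,343) and yellow look-alike (109,210). My choice is (226,236), the narrow two-prong V on a wooden handle.

```bash
python3 - <<'E'
from h import *
T=dict(np.load('top0.npz')); S=dict(np.load('scene0.npz'))
a=cv2.resize(T['pixels'][185:285,170:310],None,fx=5,fy=5,interpolation=cv2.INTER_CUBIC)[:,:,::-1]
cv2.imwrite('pics/crop0.png',a)
# wooden-colour blobs -> world via depth
for n,d,roi in(('top',T,(185,285,170,310)),('scene',S,(240,370,300,440))):
    hsv=cv2.cvtColor(d['pixels'],cv2.COLOR_RGB2HSV); m=cv2.inRange(hsv,(8,80,100),(25,255,255))
    k=np.zeros_like(m);k[roi[0]:roi[1],roi[2]:roi[3]]=1;m*=k
    N,L,st,c=cv2.connectedComponentsWithStats(m)
    for i in range(1,N):
        if st[i,4]<60: continue
        v,u=np.where(L==i); P=np.array([pt(d,x,y) for x,y in zip(u,v)])
        P2=P[P[:,2]>np.percentile(P[:,2],30)]
        (cx,cy),wh,an=cv2.minAreaRect((P[:,:2]*1000).astype(np.float32))
        print(n,c[i].round(1),st[i,4],'ctr',round(cx,1),round(cy,1),np.round(wh,1),round(an,1),'z',np.percentile(P[:,2],[5,50,95]).round(4),'mean',P2.mean(0).round(4))
def show(n,d,L):
    for nm,u,v in L: print(n,nm,pt(d,u,v).round(4))
show('top',T,[('floor',265,250),('rimL',163,215),('rimR',307,215),('handle1',397,212),('handle2',401,245),('hbar',400,230),('drfloor',450,228),('front1',411,180),('front2',417,277),('chest',540,218),('chestFL',484,168),('chestFR',492,274),('tip',222,204),('tip2',229,203),('sh',225,218),('cloche',397,122)])
show('scene',S,[('hbar',288,190),('drfloor',260,168)])
E
```

```text
top [190.8 247.9] 349 ctr 362.4 289.9 [384.2  91.5] 52.4 z [0.0235 0.0286 0.033 ] mean [0.4531 0.4087 0.0353]
top [280.7 248.8] 328 ctr 456.5 182.4 [ 20.2 111.2] 82.9 z [0.0238 0.0287 0.0329] mean [0.4579 0.1817 0.03  ]
top [225.8 251.8] 336 ctr 447.4 321.9 [111.3  20.4] 5.4 z [0.0238 0.0286 0.0326] mean [0.445  0.3207 0.0298]
top [250.8 251.9] 330 ctr 377.4 211.0 [272.2  61.5] 33.8 z [0.024  0.0284 0.0334] mean [0.4472 0.2567 0.0413]
scene [309.1 244. ] 193 ctr 527.2 53.9 [41.  86.4] 88.9 z [-0.0031  0.0007  0.0047] mean [0.5355 0.0601 0.0017]
scene [422. 260.] 1163 ctr 548.4 511.3 [876.6 146.6] 47.4 z [-0.0028  0.0007  0.0047] mean [0.2977 0.2661 0.0085]
scene [356.2 260.7] 368 ctr 688.6 454.6 [775.6 101.9] 49.9 z [0.0138 0.0274 0.0319] mean [0.4623 0.1889 0.0329]
scene [374.9 279.7] 359 ctr 673.8 493.1 [732.   79.9] 46.0 z [0.0159 0.0278 0.0323] mean [0.4576 0.269  0.0417]
scene [388.8 298. ] 376 ctr 671.7 525.5 [684.6  78.3] 42.2 z [0.0165 0.0282 0.0322] mean [0.4557 0.3297 0.0373]
scene [407.  326.9] 417 ctr 458.4 415.3 [113.2  21.9] 2.6 z [0.017  0.0281 0.0319] mean [0.4588 0.4
[... 177 characters left out ...]
 29.1 z [-0.0029  0.0005  0.0038] mean [0.4715 0.5023 0.0113]
top floor [0.4545 0.2234 0.0093]
top rimL [0.5334 0.4779 0.0541]
top rimR [0.5387 0.1162 0.0581]
top handle1 [ 0.5525 -0.1134  0.047 ]
top handle2 [ 0.4671 -0.122   0.0502]
top hbar [ 0.514  -0.1287  0.001 ]
top drfloor [ 0.5185 -0.2565  0.0176]
top front1 [ 0.6311 -0.146   0.0699]
top front2 [ 0.3856 -0.1578  0.0661]
top chest [ 0.5358 -0.4648  0.0828]
top chestFL [ 0.6612 -0.3279  0.086 ]
top chestFR [ 0.3972 -0.3507  0.0492]
top tip [0.5747 0.3397 0.006 ]
top tip2 [0.5766 0.3207 0.0113]
top sh [0.5336 0.327  0.0267]
top cloche [ 0.7447 -0.0944  0.1708]
scene hbar [ 0.496  -0.1472  0.0125]
scene drfloor [ 0.5306 -0.274   0.0165]
```

View pics/crop0.png

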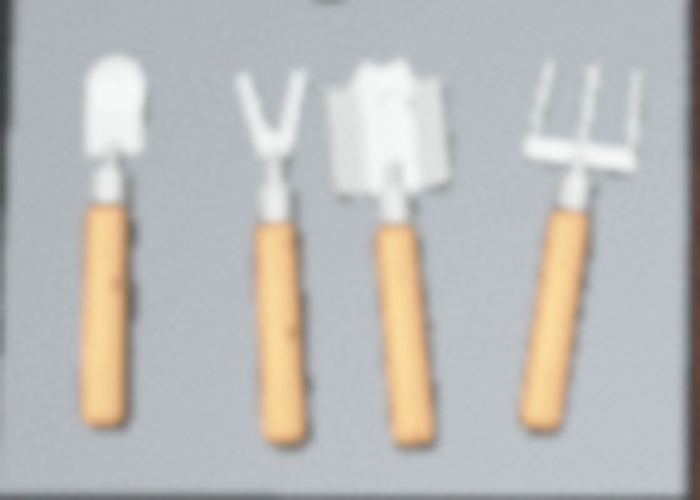

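The crop confirms it: the two-pronged V on a wooden handle is the second tool from the left, V at crop (272,110), handle at crop (280,335). Next I measure the poses precisely.

```bash
cat >> h.py <<'E'
def cloud(d):
    K,R,t=map(np.array,(d['mtx'],d['R'],d['t']))
    v,u=np.mgrid[:480,:640]; z=d['range_z']
    c=np.stack([u,v,np.ones_like(u)],-1)@np.linalg.inv(K).T*z[...,None]
    return (c-t)@R
def sel(P,lo,hi): return ((P>=lo)&(P<=hi)).all(-1)
def rect(Q):
    (a,b),w,an=cv2.minAreaRect((Q[:,:2]*1000).astype(np.float32)); return np.round([a,b,*w,an],1)
E
python3 - <<'E'
from h import *
D={'top':dict(np.load('top0.npz')),'scene':dict(np.load('scene0.npz'))}
for n,d in D.items():
    P=cloud(d); hsv=cv2.cvtColor(d['pixels'],cv2.COLOR_RGB2HSV)
    wood=cv2.inRange(hsv,(8,80,100),(25,255,255))>0
    for nm,y0,y1 in(('weeder',.295,.350),('trowel',.235,.292)):
        m=wood&sel(P,[.37,y0,.012],[.53,y1,.045]); 
        L=cv2.connectedComponentsWithStats(m.astype(np.uint8)); i=1+L[2][1:,4].argmax(); m=L[1]==i
        Q=P[m]; x=Q[:,0]; c=np.polyfit(x,Q[:,1],1)
        print(n,nm,'n',len(Q),'mid x',(np.percentile(x,[1,99])).round(4),'yaw',np.degrees(np.arctan(c[0])).round(2),'y@.475',np.polyval(c,.475).round(4),'topz',np.percentile(Q[:,2],[50,85]).round(4),rect(Q),'px',np.argwhere(m).mean(0)[::-1].round(1))
    m=sel(P,[.35,-.62,.077],[.70,-.30,.095]); print(n,'chest top',rect(P[m]),np.median(P[m][:,2]).round(4))
    m=sel(P,[.37,-.20,.064],[.66,-.13,.078])
    if m.sum()>30:
        Q=P[m]; c=np.polyfit(Q[:,0],Q[:,1],1); print(n,'front top',rect(Q),'yaw',np.degrees(np.arctan(c[0])).round(2),'y@.51',np.polyval(c,.51).round(4),np.median(Q[:,2]).round(4))
    m=sel(P,[.42,-.145,.03],[.60,-.09,.056]); 
    if m.sum()>10: print(n,'bar',m.sum(),rect(P[m]),P[m].mean(0).round(4))
    m=sel(P,[.41,-.31,.005],[.60,-.19,.03]); print(n,'drfloor z',np.median(P[m][:,2]).round(4))
    m=sel(P,[.30,.08,.05],[.75,.50,.066]); print(n,'rim',rect(P[m]))
# triangulate the weeder handle centroid
A=[]
for n,px in(('top',(225.8,251.8)),('scene',(388.8,298.0))):
    d=D[n]; A.append((np.array(d['mtx'])@np.c_[d['R'],d['t']],np.array(px,float)))
X=cv2.triangulatePoints(A[0][0],A[1][0],A[0][1].reshape(2,1),A[1][1].reshape(2,1)); print('tri',(X[:3]/X[3]).ravel().round(4))
E
```

```text
top weeder n 336 mid x [0.3926 0.5018] yaw 4.81 y@.475 0.3235 topz [0.0286 0.0311] [447.4 321.9 111.3  20.4   5.4] px [225.8 251.8]
top trowel n 328 mid x [0.3933 0.5007] yaw 7.01 y@.475 0.2613 topz [0.0284 0.0313] [447.5 258.1 110.7  20.1   7.4] px [250.8 251.9]
top chest top [ 538.3 -465.   291.3  264.7    4.7] 0.086
top front top [ 513.1 -153.3  257.4   14.2    4.6] yaw 4.54 y@.51 -0.1527 0.0712
top bar 287 [ 526.9 -125.1  143.3   41.4    2.7] [ 0.5195 -0.1204  0.0459]
top drfloor z 0.0169
top rim [543.9 296.  374.  372.7   0.6]
scene weeder n 374 mid x [0.398  0.5055] yaw 4.57 y@.475 0.3302 topz [0.0282 0.0307] [450.9 326.3 111.3  21.7   4.2] px [388.8 298. ]
scene trowel n 354 mid x [0.3974 0.5049] yaw 7.11 y@.475 0.2677 topz [0.0278 0.031 ] [451.  261.9 109.4  23.6   6.2] px [374.8 279.8]
scene chest top [ 538.2 -460.4  292.9  273.5    4.8] 0.086
scene front top [ 513.9 -148.8  257.3   18.8    4.4] yaw 4.47 y@.51 -0.1484 0.0708
scene bar 332 [ 527.8 -123.9  142.1   46.     3. ] [ 0.5322 -0.1255  0.0446]
scene drfloor z 0.0169
scene rim [543.1 297.5 373.8 374.9   0.8]
tri [0.4476 0.3232 0.0152]
```

Two views agree within 2–4 mm:

| Item | Measured | Check |
|---|---|---|
| Weeder grip | (0.478, 0.326), yaw 4.8° | – |
| Handle top | z 0.029 | 5 + 24 mm expected |
| Trowel handle | 62 mm from the weeder | I open only to about 46 mm |
| Drawer yaw | 4.6° | – |
| Drawer out | about 0.19 m | limit 0.20 |
| Planned release TCP | (0.509, -0.228) | – |

Emit:
carry_out(
  commands=[
    [0.5, 0, 0, 0, 0, 0, -0.88],
    [0.5, 0, 0, 0, 0, 0, -0.88],
    [0.5, 0, 0, 0, 0, 0, -0.88],
    [0.5, 0, 0, 0, 0, 0, -0.88],
    [0.5, -0.9, -0.9, 0, 0, 0, 0],
    [0.5, -0.9, -0.9, 0, 0, 0, 0],
    [0.5, -0.9, -0.9, 0, 0, 0, 0],
    [0.5, -0.9, -0.9, 0, 0, 0, 0],
  ],
)

```text
clock: 0.9
position: [0.2644, 0.5189, 0.2264]
ee_rot: [0.129, -3.139, 0.001]
force: [0.0, 0.2, 0.3]
width: 0.504
gripper_force: 0.0
```

Emit:
carry_out(
  commands=[
    [0.5, -0.9, -0.9, 0, 0, 0, 0],
    [0.5, -0.9, -0.9, 0, 0, 0, 0],
    [0.5, -0.9, -0.9, 0, 0, 0, 0],
    [0.5, -0.9, -0.9, 0, 0, 0, 0],
    [0.5, -0.9, -0.9, 0, 0, 0, 0],
    [0.5, -0.9, -0.9, 0, 0, 0, 0],
    [0.5, 0, 0, 0, 0, 0, 0],
    [0.5, 0, 0, 0, 0, 0, 0],
  ],
)

```text
clock: 1.7
position: [0.4096, 0.3959, 0.2264]
ee_rot: [0.126, -3.139, 0.001]
force: [-0.6, 1.6, -0.9]
width: 0.5
gripper_force: 0.0
```

```bash
cat >> h.py <<'E'
from scipy.spatial.transform import Rotation as Ro
def to(x,y,z,yaw=94.7):
    s=arm.observe(); R=Ro.from_rotvec(s['ee_rot']).as_matrix()
    d=R.T@(np.array([x,y,z])-s['position'])
    a=np.degrees(np.arctan2(R[1,1],R[0,1]))
    print('t',round(float(s['clock']),2),'pos',np.round(s['position'],4),'shares',np.round(d/.025,2),'az',a.round(2),'turn z shares',round(-np.radians(yaw-a)/.1,2),'zaxis',R[:,2].round(3),'F',np.round(s['force'],1),'w',round(float(s['width']),3),'gf',round(float(s['gripper_force']),2))
E
python3 -c "
from h import *
to(.478,.326,.10)"
```

```text
t 1.7 pos [0.4096 0.3959 0.2264] shares [-2.5  -3.01  5.06] az 94.6 turn z shares -0.02 zaxis [-0.001 -0.    -1.   ] F [-0.6  1.6 -0.9] w 0.5 gf 0.0
```

Emit:
carry_out(
  commands=[
    [0.5, -0.63, -0.75, 0.5, 0, 0, 0],
    [0.5, -0.63, -0.75, 0.5, 0, 0, 0],
    [0.5, -0.62, -0.75, 0.5, 0, 0, 0],
    [0.5, -0.62, -0.76, 0.5, 0, 0, 0],
    [0.5, 0, 0, 1, 0, 0, 0],
    [0.5, 0, 0, 1, 0, 0, 0],
    [0.5, 0, 0, 1, 0, 0, 0],
    [0.5, 0, 0, 0, 0, 0, 0],
  ],
)

```text
clock: 2.5
position: [0.4748, 0.3266, 0.0986]
ee_rot: [0.132, -3.133, 0.005]
force: [-0.7, 0.3, 0.6]
width: 0.498
gripper_force: 0.0
```

```bash
python3 -c "
from h import *
d=grab('scene'); cv2.imwrite('pics/s1.png',cv2.resize(d['pixels'][220:400,280:480],None,fx=3,fy=3)[:,:,::-1])
to(.478,.326,.009)"
```

```text
t 2.55 pos [0.4759 0.3272 0.1005] shares [-0.09 -0.05  3.66] az 94.81 turn z shares 0.02 zaxis [-0.003 -0.002 -1.   ] F [-0.   0.2  0.4] w 0.497 gf 0.0
```

View pics/s1.png

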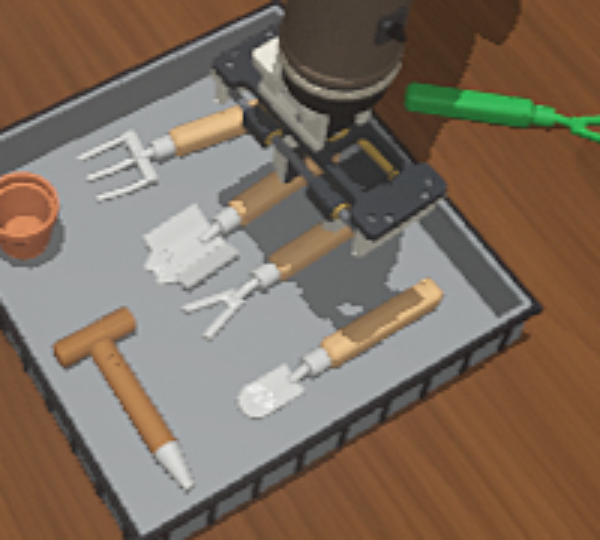

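The gripper hangs above the weeder's handle (crop 310,250), with fingertips at crop (285,165) and (368,245), one each side. The trowel is at (265,195), outside the fingers. I go down slowly.

Emit:
carry_out(
  commands=[
    [0.5, -0.08, -0.05, 0.8, 0, 0, 0],
    [0.5, 0, 0, 0.8, 0, 0, 0],
    [0.5, 0, 0, 0.7, 0, 0, 0],
    [0.5, 0, 0, 0.5, 0, 0, 0],
    [0.5, 0, 0, 0.4, 0, 0, 0],
    [0.5, 0, 0, 0.3, 0, 0, 0],
    [0.5, 0, 0, 0.1, 0, 0, 0],
    [0.5, 0, 0, 0, 0, 0, 0],
  ],
)

```text
clock: 3.35
position: [0.4799, 0.3257, 0.0118]
ee_rot: [0.129, -3.139, -0.0]
force: [-0.2, 0.5, 0.5]
width: 0.498
gripper_force: 0.0
```

Emit:
carry_out(
  commands=[
    [0.15, 0, 0, 0, 0, 0, 0],
    [0, 0, 0, 0, 0, 0, 0],
    [0, 0, 0, 0, 0, 0, 0],
    [0, 0, 0, 0, 0, 0, 0],
    [0, 0, 0, 0, 0, 0, 0],
    [0, 0, 0, 0, 0, 0, 0],
  ],
  squeeze=20,
)

```text
clock: 3.95
position: [0.4801, 0.3259, 0.0121]
ee_rot: [-0.129, 3.138, 0.001]
force: [-0.1, 0.6, 4.9]
width: 0.237
gripper_force: 20.0
```

Emit:
carry_out(
  commands=[
    [0, 0, 0, -0.3, 0, 0, 0],
    [0, 0, 0, -0.6, 0, 0, 0],
    [0, 0, 0, -0.8, 0, 0, 0],
    [0, 0, 0, -1, 0, 0, 0],
    [0, 0, 0, -1, 0, 0, 0],
    [0, 0, 0, -1, 0, 0, 0],
    [0, 0, 0, -1, 0, 0, 0],
    [0, 0, 0, -1, 0, 0, 0],
  ],
)

```text
clock: 4.75
position: [0.4795, 0.3253, 0.1805]
ee_rot: [0.129, -3.139, 0.001]
force: [0.9, 0.5, -0.5]
width: 0.238
gripper_force: 20.0
```

Emit:
carry_out(
  commands=[
    [0, 0, 0, -0.5, 0, 0, 0],
    [0, 0, 0, 0, 0, 0, 0],
    [0, 0, 0, 0, 0, 0, 0],
    [0, 0, 0, 0, 0, 0, 0],
  ],
)

```text
clock: 5.15
position: [0.4791, 0.3251, 0.1902]
ee_rot: [0.129, -3.137, 0.002]
force: [0.2, -0.4, -1.7]
width: 0.237
gripper_force: 20.0
```

```bash
python3 -c "
from h import *
d=grab('scene'); cv2.imwrite('pics/s2.png',d['pixels'][:,:,::-1])
to(.509,-.2275,.19)"
```

```text
t 5.2 pos [0.4792 0.3251 0.1903] shares [  0.63 -22.13   0.04] az 94.71 turn z shares 0.0 zaxis [-0.002 -0.002 -1.   ] F [-0.   0.8 -1.9] w 0.238 gf 20.0
```

View pics/s2.png

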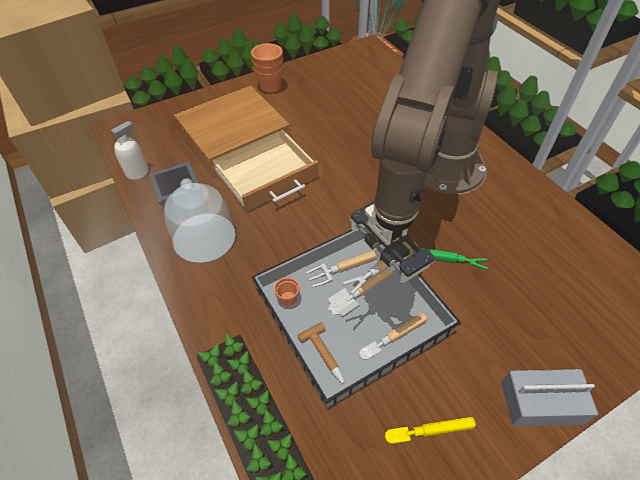

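The weeder is in the fingers with its V at about (360,280), and the fork, trowel, widger, dibber and pot are still in the crate. I carry it across to the drawer.

Emit:
carry_out(
  commands=[
    [0, 0, -0.4, 0, 0, 0, 0],
    [0, 0, -0.8, 0, 0, 0, 0],
    [0, 0, -1, 0, 0, 0, 0],
    [0, 0, -1, 0, 0, 0, 0],
    [0, 0, -1, 0, 0, 0, 0],
    [0, 0, -1, 0, 0, 0, 0],
    [0, 0, -1, 0, 0, 0, 0],
    [0, 0, -1, 0, 0, 0, 0],
  ],
)

```text
clock: 6.0
position: [0.4943, 0.1443, 0.1913]
ee_rot: [0.128, -3.138, 0.001]
force: [-0.3, -0.4, -1.3]
width: 0.237
gripper_force: 20.0
```

Emit:
carry_out(
  commands=[
    [0, 0.08, -1, 0, 0, 0, 0],
    [0, 0.08, -1, 0, 0, 0, 0],
    [0, 0.08, -1, 0, 0, 0, 0],
    [0, 0.08, -1, 0, 0, 0, 0],
    [0, 0.08, -1, 0, 0, 0, 0],
    [0, 0.08, -1, 0, 0, 0, 0],
    [0, 0.08, -1, 0, 0, 0, 0],
    [0, 0.08, -1, 0, 0, 0, 0],
  ],
)

```text
clock: 6.8
position: [0.4943, -0.0561, 0.1913]
ee_rot: [0.128, -3.138, 0.0]
force: [0.4, 0.0, -0.5]
width: 0.237
gripper_force: 20.0
```

Emit:
carry_out(
  commands=[
    [0, 0, -1, 0, 0, 0, 0],
    [0, 0, -1, 0, 0, 0, 0],
    [0, 0, -1, 0, 0, 0, 0],
    [0, 0, -1, 0, 0, 0, 0],
    [0, 0, -0.7, 0, 0, 0, 0],
    [0, 0, -0.4, 0, 0, 0, 0],
    [0, 0, 0, 0, 0, 0, 0],
    [0, 0, 0, 0, 0, 0, 0],
  ],
)

```text
clock: 7.6
position: [0.5053, -0.1807, 0.1914]
ee_rot: [0.129, -3.138, -0.001]
force: [0.6, 1.1, -0.7]
width: 0.244
gripper_force: 20.0
```

```bash
python3 -c "
from h import *
for n in('top','scene'):
    d=grab(n); cv2.imwrite(f'pics/{n}3.png',d['pixels'][:,:,::-1]); np.savez(n+'3.npz',**d)
to(.509,-.2275,.10)"
```

```text
t 7.7 pos [ 0.5055 -0.1801  0.1915] shares [ 0.02 -1.9   3.66] az 94.8 turn z shares 0.02 zaxis [-0.     0.001 -1.   ] F [ 0.3  0.5 -1.7] w 0.236 gf 20.0
```

View pics/scene3.png

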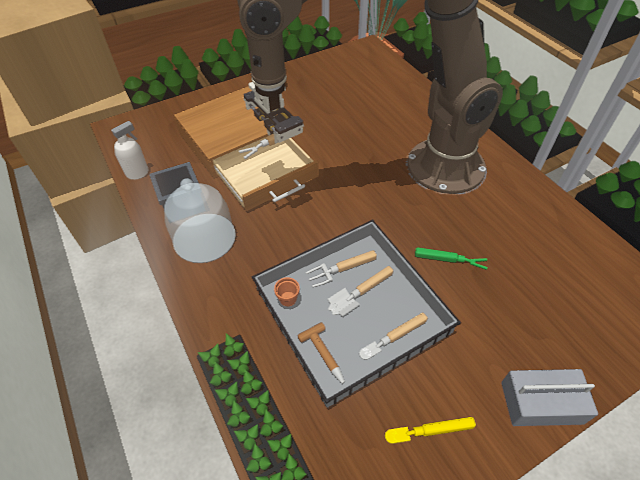

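The weeder hangs level above the drawer, V at (255,147), and everything else is still in place. I finish the sideways move, then lower.

Emit:
carry_out(
  commands=[
    [0, 0, -0.9, 0.2, 0, 0, 0],
    [0, 0, -0.7, 0.5, 0, 0, 0],
    [0, 0, -0.3, 0.8, 0, 0, 0],
    [0, 0, 0, 1, 0, 0, 0],
    [0, 0, 0, 1, 0, 0, 0],
    [0, 0, 0, 0.5, 0, 0, 0],
    [0, 0, 0, 0, 0, 0, 0],
    [0, 0, 0, 0, 0, 0, 0],
  ],
)

```text
clock: 8.5
position: [0.5099, -0.2285, 0.0924]
ee_rot: [-0.13, 3.138, -0.0]
force: [0.8, -0.9, -1.2]
width: 0.237
gripper_force: 20.0
```

```bash
python3 -c "
from h import *
to(.509,-.2275,.0245)"
```

```text
t 8.5 pos [ 0.5099 -0.2285  0.0924] shares [0.04 0.04 2.71] az 94.74 turn z shares 0.01 zaxis [ 0. -0. -1.] F [ 0.8 -0.9 -1.2] w 0.237 gf 20.0
```

Emit:
carry_out(
  commands=[
    [0, 0, 0, 0.7, 0, 0, 0],
    [0, 0, 0, 0.7, 0, 0, 0],
    [0, 0, 0, 0.6, 0, 0, 0],
    [0, 0, 0, 0.4, 0, 0, 0],
    [0, 0, 0, 0.2, 0, 0, 0],
    [0, 0, 0, 0.08, 0, 0, 0],
    [0, 0, 0, 0, 0, 0, 0],
    [0, 0, 0, 0, 0, 0, 0],
  ],
)

```text
clock: 9.3
position: [0.5099, -0.229, 0.0253]
ee_rot: [-0.129, 3.138, -0.0]
force: [-0.5, -0.1, -1.1]
width: 0.236
gripper_force: 20.0
```

Emit:
carry_out(
  commands=[
    [0, 0, 0, 0.05, 0, 0, 0],
    [0, 0, 0, 0.04, 0, 0, 0],
    [0, 0, 0, 0, 0, 0, 0],
  ],
)

```text
clock: 9.6
position: [0.5097, -0.229, 0.0231]
ee_rot: [-0.129, 3.138, -0.0]
force: [-0.7, 0.1, 5.7]
width: 0.237
gripper_force: 20.0
```

Emit:
carry_out(
  commands=[
    [0.3, 0, 0, 0, 0, 0, 0],
    [0.4, 0, 0, 0, 0, 0, 0],
    [0.5, 0, 0, 0, 0, 0, 0],
    [0.5, 0, 0, 0, 0, 0, 0],
    [0.5, 0, 0, 0, 0, 0, 0],
    [0.5, 0, 0, 0, 0, 0, 0],
  ],
)

```text
clock: 10.2
position: [0.5094, -0.2288, 0.0224]
ee_rot: [0.129, -3.139, -0.0]
force: [0.4, 0.1, -0.5]
width: 0.505
gripper_force: 0.0
```

Emit:
carry_out(
  commands=[
    [0.5, 0, 0, -0.3, 0, 0, 0],
    [0.5, 0, 0, -0.6, 0, 0, 0],
    [0.5, 0, 0, -1, 0, 0, 0],
    [0.5, 0, 0, -1, 0, 0, 0],
    [0.5, 0, 0, -1, 0, 0, 0],
    [0.5, 0, 0, -1, 0, 0, 0],
    [0.5, 0, 0, 0, 0, 0, 0],
    [0.5, 0, 0, 0, 0, 0, 0],
  ],
)

```text
clock: 11.0
position: [0.5097, -0.2288, 0.1458]
ee_rot: [-0.129, 3.137, -0.001]
force: [-0.6, 0.7, -0.4]
width: 0.502
gripper_force: 0.0
```

```bash
python3 -c "
from h import *
d=grab('scene'); cv2.imwrite('pics/s4.png',cv2.resize(d['pixels'][80:230,160:360],None,fx=4,fy=4)[:,:,::-1]); np.savez('scene4.npz',**d)
P=cloud(d); m=sel(P,[.37,-.20,.064],[.66,-.13,.078]);Q=P[m]; c=np.polyfit(Q[:,0],Q[:,1],1); print('front y@.51',np.polyval(c,.51).round(4))
to(.522,-.06,.12)"
```

```text
front y@.51 -0.1483
t 11.05 pos [ 0.5092 -0.2286  0.1449] shares [-1.06  6.68  1.  ] az 94.71 turn z shares 0.0 zaxis [-0.  0. -1.] F [-0.  -0.2  0. ] w 0.498 gf 0.0
```

View pics/s4.png

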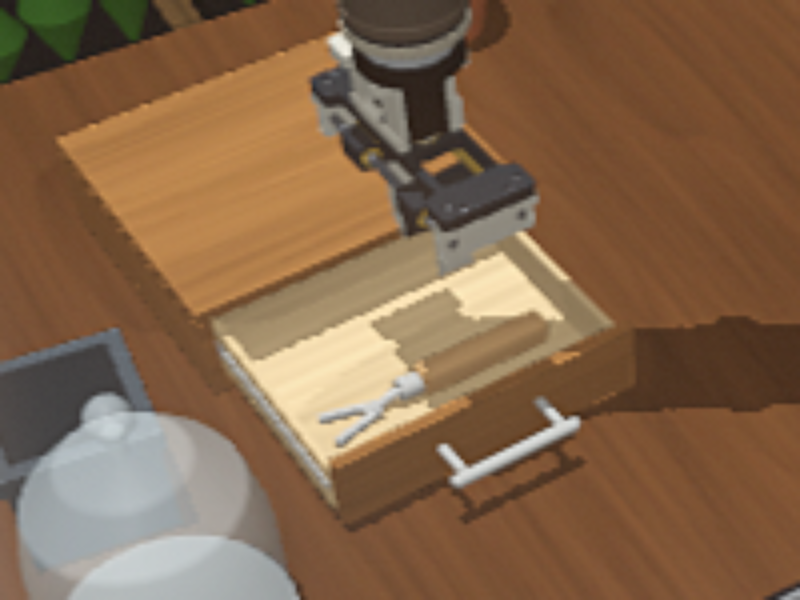

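The weeder lies on the drawer floor, V at crop (355,415) and handle at (490,350), with the gripper clear above. I shut the fingers and come down in front of the handle bar (crop 515,450).

Emit:
carry_out(
  commands=[
    [0, -0.2, 0.8, 0, 0, 0, 0],
    [0, -0.2, 1, 0, 0, 0, 0],
    [0, 0, 1, 0, 0, 0, 0],
    [0, 0, 1, 0, 0, 0, 0],
    [0, 0, 1, 0, 0, 0, 0],
    [0, 0, 1, 0, 0, 0, 0],
    [0, 0, 1, 0, 0, 0, 0],
    [0, 0, 0.7, 0, 0, 0, 0],
  ],
  squeeze=10,
)

```text
clock: 11.85
position: [0.503, -0.0392, 0.1439]
ee_rot: [0.131, -3.137, -0.001]
force: [-0.2, 0.2, 1.3]
width: 0.007
gripper_force: 0.0
```

```bash
python3 -c "
from h import *
to(.505,-.044,.034)"
```

```text
t 11.85 pos [ 0.503  -0.0392  0.1439] shares [-0.08 -0.2   4.4 ] az 94.79 turn z shares 0.02 zaxis [-0.002  0.    -1.   ] F [-0.2  0.2  1.3] w 0.007 gf 0.0
```

Emit:
carry_out(
  commands=[
    [0, 0, 0, 0.8, 0, 0, 0],
    [0, 0, 0, 1, 0, 0, 0],
    [0, 0, 0, 1, 0, 0, 0],
    [0, 0, 0, 0.8, 0, 0, 0],
    [0, 0, 0, 0.6, 0, 0, 0],
    [0, 0, 0, 0.2, 0, 0, 0],
    [0, 0, 0, 0, 0, 0, 0],
  ],
)

```text
clock: 12.55
position: [0.5031, -0.0412, 0.034]
ee_rot: [0.129, -3.136, 0.0]
force: [-0.4, 0.2, -0.7]
width: 0.007
gripper_force: 0.0
```

Emit:
carry_out(
  commands=[
    [0, 0, -0.3, 0, 0, 0, 0],
    [0, 0, -0.3, 0, 0, 0, 0],
    [0, 0, -0.3, 0, 0, 0, 0],
    [0, 0, -0.3, 0, 0, 0, 0],
    [0, 0, -0.3, 0, 0, 0, 0],
    [0, 0, -0.3, 0, 0, 0, 0],
    [0, 0, -0.3, 0, 0, 0, 0],
    [0, 0, -0.3, 0, 0, 0, 0],
  ],
)

```text
clock: 13.35
position: [0.509, -0.1011, 0.035]
ee_rot: [0.129, -3.139, -0.001]
force: [-0.0, 1.9, 1.7]
width: 0.003
gripper_force: 1.4
```

Emit:
carry_out(
  commands=[
    [0, 0, -0.3, 0, 0, 0, 0],
    [0, 0, -0.3, 0, 0, 0, 0],
    [0, 0, -0.3, 0, 0, 0, 0],
    [0, 0, -0.3, 0, 0, 0, 0],
    [0, 0, 0, 0, 0, 0, 0],
  ],
)

```text
clock: 13.85
position: [0.5115, -0.1325, 0.035]
ee_rot: [-0.126, 3.139, -0.001]
force: [0.2, 0.3, -0.0]
width: 0.008
gripper_force: 0.0
```

```bash
python3 -c "
from h import *
d=grab('scene'); cv2.imwrite('pics/s5.png',cv2.resize(d['pixels'][80:260,160:360],None,fx=3,fy=3)[:,:,::-1])
P=cloud(d); m=sel(P,[.37,-.30,.064],[.66,-.13,.078]);Q=P[m]; c=np.polyfit(Q[:,0],Q[:,1],1); print('front y@.51',np.polyval(c,.51).round(4))
to(.522,-.30,.034)"
```

```text
front y@.51 -0.1906
t 13.9 pos [ 0.5114 -0.1317  0.0349] shares [ 0.12 -6.74  0.04] az 94.63 turn z shares -0.01 zaxis [ 0. -0. -1.] F [-0.2  0.  -0.4] w 0.003 gf 0.0
```

View pics/s5.png

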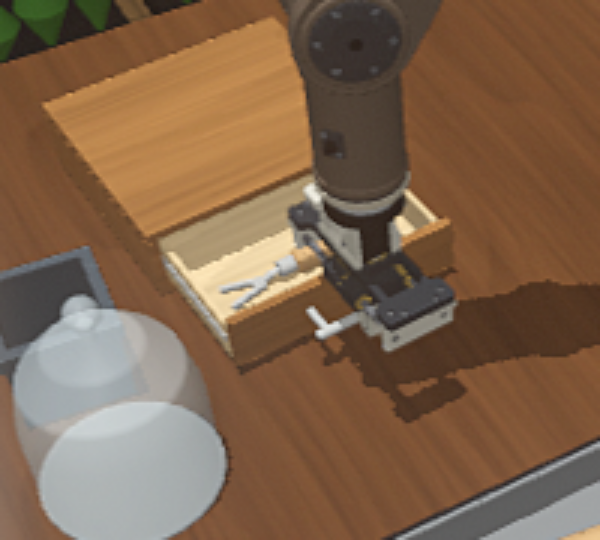

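The drawer has moved in about 42 mm, the fingers are on the bar (crop 345,325) and the weeder is still lying flat. I keep pushing gently.

Emit:
carry_out(
  commands=[
    [0, 0, -0.3, 0, 0, 0, 0],
    [0, 0, -0.3, 0, 0, 0, 0],
    [0, 0, -0.3, 0, 0, 0, 0],
    [0, 0, -0.3, 0, 0, 0, 0],
    [0, 0, -0.3, 0, 0, 0, 0],
    [0, 0, -0.3, 0, 0, 0, 0],
    [0, 0, -0.3, 0, 0, 0, 0],
    [0, 0, -0.3, 0, 0, 0, 0],
  ],
)

```text
clock: 14.7
position: [0.5164, -0.1912, 0.0349]
ee_rot: [0.129, -3.139, -0.0]
force: [0.5, 1.6, 0.7]
width: 0.008
gripper_force: 0.7
```

Emit:
carry_out(
  commands=[
    [0, 0, -0.3, 0, 0, 0, 0],
    [0, 0, -0.3, 0, 0, 0, 0],
    [0, 0, -0.3, 0, 0, 0, 0],
    [0, 0, -0.3, 0, 0, 0, 0],
    [0, 0, -0.3, 0, 0, 0, 0],
    [0, 0, -0.3, 0, 0, 0, 0],
    [0, 0, -0.3, 0, 0, 0, 0],
    [0, 0, -0.3, 0, 0, 0, 0],
  ],
)

```text
clock: 15.5
position: [0.5212, -0.251, 0.035]
ee_rot: [0.129, -3.139, -0.0]
force: [-0.2, 1.8, 1.1]
width: 0.006
gripper_force: 0.9
```

Emit:
carry_out(
  commands=[
    [0, 0, -0.12, 0, 0, 0, 0],
    [0, 0, -0.12, 0, 0, 0, 0],
    [0, 0, -0.12, 0, 0, 0, 0],
    [0, 0, -0.12, 0, 0, 0, 0],
    [0, 0, -0.12, 0, 0, 0, 0],
    [0, 0, -0.12, 0, 0, 0, 0],
    [0, 0, -0.12, 0, 0, 0, 0],
    [0, 0, 0, 0, 0, 0, 0],
  ],
)

```text
clock: 16.3
position: [0.5231, -0.2721, 0.035]
ee_rot: [-0.128, 3.139, -0.001]
force: [0.1, -0.8, -0.4]
width: 0.008
gripper_force: 0.0
```

```bash
python3 -c "
from h import *
d=grab('scene')
P=cloud(d); m=sel(P,[.37,-.36,.060],[.66,-.20,.076]);Q=P[m]; print('front top',rect(Q),Q.mean(0).round(4))
to(.522,-.30,.034)"
```

```text
front top [ 517.4 -295.2  272.9   87.8    4.5] [ 0.5382 -0.3255  0.0685]
t 16.35 pos [ 0.5232 -0.2719  0.0349] shares [ 0.14 -1.12  0.04] az 94.68 turn z shares -0.0 zaxis [ 0.001 -0.001 -1.   ] F [-0.  -0.4  0.6] w 0.005 gf 0.0
```

Not at the stop yet, so I creep on until the force rises.

Emit:
carry_out(
  commands=[
    [0, 0, -0.08, 0, 0, 0, 0],
    [0, 0, -0.08, 0, 0, 0, 0],
    [0, 0, -0.08, 0, 0, 0, 0],
  ],
)

```text
clock: 16.65
position: [0.5237, -0.2771, 0.0349]
ee_rot: [-0.13, 3.139, 0.0]
force: [0.8, 1.3, -0.2]
width: 0.005
gripper_force: 0.6
```

Emit:
carry_out(
  commands=[
    [0, 0, -0.08, 0, 0, 0, 0],
    [0, 0, -0.08, 0, 0, 0, 0],
  ],
)

```text
clock: 16.85
position: [0.5238, -0.2786, 0.0349]
ee_rot: [0.131, -3.138, -0.006]
force: [-1.8, 14.4, 9.0]
width: 0.004
gripper_force: 7.9
```

The force rises to 14 N at y -0.279, where I predicted the stop. I back off and lift.

Emit:
carry_out(
  commands=[
    [0, 0, 0, 0, 0, 0, 0],
    [0, 0, 0.4, 0, 0, 0, 0],
    [0, 0, 0.8, 0, 0, 0, 0],
    [0, 0, 1, 0, 0, 0, 0],
    [0, 0, 1, -0.5, 0, 0, 0],
    [0, 0, 1, -1, 0, 0, 0],
    [0, 0, 1, -1, 0, 0, 0],
    [0, 0, 0.5, -1, 0, 0, 0],
  ],
)

```text
clock: 17.65
position: [0.5118, -0.137, 0.1232]
ee_rot: [0.132, -3.139, -0.001]
force: [-0.2, -0.4, 1.3]
width: 0.001
gripper_force: 0.0
```

Emit:
carry_out(
  commands=[
    [0, 0, 0, -1, 0, 0, 0],
    [0, 0, 0, -0.5, 0, 0, 0],
    [0, 0, 0, 0, 0, 0, 0],
    [0, 0, 0, 0, 0, 0, 0],
  ],
)

```text
clock: 18.05
position: [0.5118, -0.1397, 0.1593]
ee_rot: [0.128, -3.139, 0.0]
force: [-0.1, -0.1, 0.3]
width: 0.008
gripper_force: 0.0
```

```bash
python3 -c "
from h import *
d=grab('scene'); cv2.imwrite('pics/s6.png',d['pixels'][:,:,::-1])
P=cloud(d); m=sel(P,[.37,-.40,.055],[.66,-.20,.0725]);Q=P[m]; print('front',rect(Q),Q.mean(0).round(4))
for n in ('top','scene'):
    P=cloud(grab(n)); m=sel(P,[.44,-.33,.03],[.60,-.27,.055]); print(n,'bar',rect(P[m]) if m.any() else None)
to(.522,-.30,.034)"
```

```text
front [ 567.3 -329.4  185.6   12.6    3.8] [ 0.5718 -0.3288  0.0639]
top bar None
scene bar [ 5.344e+02 -3.070e+02  1.304e+02  4.570e+01  1.000e-01]
t 18.2 pos [ 0.5113 -0.1394  0.1587] shares [ 0.09 -6.44  4.98] az 94.67 turn z shares -0.01 zaxis [-0.002  0.    -1.   ] F [-0.4 -0.1  0.1] w 0.004 gf 0.0
```

View pics/s6.png

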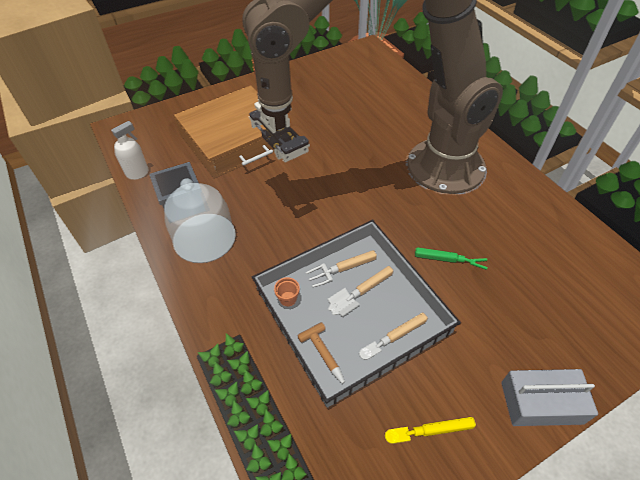

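The drawer looks shut, bar at (257,156), the crate contents and cloche are untouched, and the robot is clear. I move the arm aside once to check that the front is flush.

Emit:
carry_out(
  commands=[
    [0, 0, 0.8, -0.5, 0, 0, 0],
    [0, 0, 1, 0, 0, 0, 0],
    [0, 0, 1, 0, 0, 0, 0],
    [0, 0, 1, 0, 0, 0, 0],
    [0, 0, 1, 0, 0, 0, 0],
    [0, 0, 0.7, 0, 0, 0, 0],
    [0, 0, 0, 0, 0, 0, 0],
    [0, 0, 0, 0, 0, 0, 0],
  ],
)

```text
clock: 19.0
position: [0.5006, -0.0027, 0.1718]
ee_rot: [0.129, -3.138, 0.001]
force: [-1.3, 0.1, -0.1]
width: 0.004
gripper_force: 0.0
```

```bash
python3 -c "
from h import *
n=np.array([.081,-.9967])
for c in('scene','top'):
    d=grab(c); P=cloud(d)
    if c=='scene': cv2.imwrite('pics/s7.png',cv2.resize(d['pixels'][70:210,160:320],None,fx=5,fy=4)[:,:,::-1])
    for nm,lo,hi in(('panel',[.44,-.37,.055],[.60,-.315,.068]),('chest edge',[.40,-.60,.08],[.66,-.30,.092]),('bar',[.46,-.32,.036],[.59,-.27,.054])):
        Q=P[sel(P,lo,hi)]
        if len(Q): s=Q[:,:2]@n; print(c,nm,len(Q),np.percentile(s,[1,5,50]).round(4))
to(.5,0,.16)"
```

```text
scene panel 152 [0.3684 0.3699 0.3735]
scene chest edge 4058 [0.372  0.3791 0.4897]
scene bar 133 [0.3291 0.3307 0.336 ]
top panel 123 [0.3745 0.3749 0.3763]
top chest edge 10501 [0.3772 0.387  0.5036]
top bar 222 [0.3348 0.3361 0.3413]
t 19.1 pos [ 0.5008 -0.0036  0.1721] shares [0.02 0.15 0.48] az 94.61 turn z shares -0.02 zaxis [-0.001 -0.001 -1.   ] F [-0.3  0.7 -1.2] w 0.006 gf 0.0
```

View pics/s7.png

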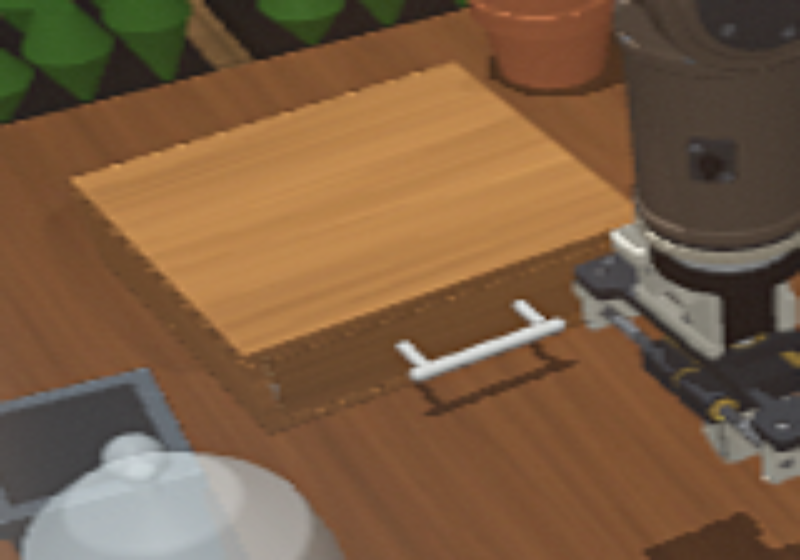

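The front is flush with the unit (face at crop 420,330), within about 2 mm by depth in both views, and the hard stop was felt. I hand it in.

```bash
python3 -c "
from h import *
print(arm.sign_off())"
```

```text
the job is handed in; nothing more can be done
None
```

I laid the weeder in the drawer, slid the drawer gently home, and handed the job in at about 19 s; the cameras showed the other crate contents and the cloche undisturbed, but no verdict came back.

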